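# Count to the third gap and push the spice tin home

## Task

Put the yellow-lidded spice tin away in the third gap of the steel divider rack, counting from the end with the brass knob. First count the gaps off with a fingertip on the top rail: touch the rail over the first, then the second, then the third gap, and do not touch the rail over the fourth. Then push the tin smoothly along the board into that third gap, right in until it meets the back; keep it flat on the board (no picking it up, tipping or flicking it), leave the other things where they are, and take the hand clear.

Things in the scene. Friction and masses are not known exactly. Their poses are not given: they have to be found in the camera images.
- rack: fixed steel divider rack, 320 mm wide (its y), with four equal gaps open to the robot side (its -x) and above. Origin: on the board, mid-rack; x points from the mouths to the back, z up. Gap centres at y = +117, +39, -39, -117 mm. Dividers are 4 mm thick, 36 mm high. No floor: tins slide on the board itself. Its yaw is within 9 degrees of squarely facing the robot.
- rack_mouth (a point): point on the board in the line of the gaps' mouths, at mid-rack (rack x = -36 mm, y = 0; a divider stands here). Each divider begins here with an upright 8 mm round post, so the mouths are 70 mm wide. Axes as the rack's.
- rack_back (a point): point on the board at the front face of the rack's back wall, mid-rack (rack x = +34 mm, y = 0), where the gaps end. The wall is 52 mm high and carries the top rail, whose centre line is at rack x = +37 mm and which overhangs the gaps by 7 mm.
- brass_knob: brass ball, 26 mm across, fixed on one end of the rack's back wall (rack y = +170 or -170 mm, height 50 mm); it marks the end where counting starts. The other end has a like knob in black plastic. Origin: ball centre.
- rail_a: rigid aluminium strip over the gap at rack y = +117 mm of the rack's top rail, spanning that gap: 20 mm wide (rack x), 78 mm long (rack y), 8 mm thick, flat top 60 mm above the board. Origin: centre of its top face. The four strips run flush into one rail; a flush black band over each divider marks the joints.
- rail_b: rigid aluminium strip over the gap at rack y = +39 mm of the rack's top rail, spanning that gap: 20 mm wide (rack x), 78 mm long (rack y), 8 mm thick, flat top 60 mm above the board. Origin: centre of its top face. The four strips run flush into one rail; a flush black band over each divider marks the joints.
- rail_c: rigid aluminium strip over the gap at rack y = -39 mm of the rack's top rail, spanning that gap: 20 mm wide (rack x), 78 mm long (rack y), 8 mm thick, flat top 60 mm above the board. Origin: centre of its top face. The four strips run flush into one rail; a flush black band over each divider marks the joints.
- rail_d: rigid aluminium strip over the gap at rack y = -117 mm of the rack's top rail, spanning that gap: 20 mm wide (rack x), 78 mm long (rack y), 8 mm thick, flat top 60 mm above the board. Origin: centre of its top face. The four strips run flush into one rail; a flush black band over each divider marks the joints.
- tin: the spice tin to put away: a closed upright round steel tin with a yellow lid, 56 mm across, 40 mm high with lid, about 0.15 kg, loose on the board in front of the rack. Origin: centre of its underside. Fully in, its centre is at rack x = +6 mm. Sliding friction resists with about 0.5 to 1.5 N.
- green_tin: like tin with a green lid, 56 mm across, 40 mm high, standing in the end gap at rack y = +117 mm; leave alone. Origin: centre of its underside.
- blue_tin: like tin with a blue lid, standing in the end gap at rack y = -117 mm; leave alone. Origin: centre of its underside.
- kadchi: steel ladle lying on the board to the robot's left; bowl 72 mm across, 26 mm high, handle running 270 mm from the bowl towards its own -x, at most 35 mm high. Origin: under the bowl. Leave alone.
- plate: white ceramic plate, 200 mm across, 20 mm high, to the robot's right. Origin: centre of its underside. Leave alone.
- bottle: empty clear plastic bottle with a red flip-top cap, 60 mm across, 158 mm tall, easily upset, to the right of the rack. Origin: centre of its underside. Leave alone.
- tumbler: steel tumbler, 66 mm across, 80 mm tall, beyond the rack. Origin: centre of its underside. Leave alone.
- casserole: fixed steel casserole, 190 mm across, 90 mm high, its round lid standing open on its left (+y) side up to 286 mm high; to the left of the rack. Origin: centre of its underside.
Not all that is in view belongs to the job. Leave any pink or red look-alike of the tin alone.

How it is judged:
By the outcome, as a careful person would: the job done as asked, in the order asked, and still so for the second after the job is handed in, with the robot touching nothing.
It also fails if it takes over 64 s, if anything falls off the work surface, if the arm or the gripper's body presses on something with over 40 N, if the wrist force passes 120 N, or if a joint passes its speed limit or range.

## Robot

A 6-joint arm with a two-finger parallel gripper is mounted at the origin on the work surface. World frame = base frame: x ahead of the robot, y to its left, z up, the work surface at z = 0. Lengths are in m, angles in rad, forces in N, time in s.
With the tool pointing down it reaches from about 0.25 to 0.8 m from the base axis. Payload 3.9 kg.
Tool frame: the origin (TCP) lies at the very end of the fingers, on their centre line; the grasp point (between the pads) lies 19 mm behind it; z points along the fingers, x is the direction in which the jaws open and shut, and the axes are right-handed (so a half turn about z gives the same grasp; the last joint's range is limited). The gripper opens to 85 mm and grips with 20 to 120 N. Pads are 22 mm wide; open, the fingers measure 114 mm over their backs; the gripper's body (76 mm by 85 mm) begins 54 mm behind the grasp point. The pads swing forward as they close: fully open they stand 13 mm farther back than shut.
Start: joints at [1.243, 0.26, -0.138, 1.173, 0, 1.571], TCP at [0.169, 0.497, 0.197] pointing down, gripper open.
Joint ranges: [-2.78, 2.78], [-0.83, 1.72], [-1.28, 1.37], [-1.9, 2.12], [-1.57, 1.48], [-3.14, 3.14]. Speed limits (rad/s): [2.57, 2.57, 3.14, 3.14, 3.14, 3.14].

## Interface

Orientations are given as a unit quaternion [w, x, y, z].
In Python, from station import readout, get_image, ticket gives the robot as it stands.
- The arm moves only by the shell command python3 -m jog 'ROWS' [FORCE]. ROWS is text: rows parted by semicolons, each of 7 numbers parted by spaces: the turn, a rotation vector about the tool's x, y, z in degrees, then the shift along the tool's x, y, z in m, then the opening, from 0 (shut) to 1 (fully open). A call has 1 to 8 rows; each row shifts and turns the pose as measured when the row begins, along the tool's axes as they then stand; what a row does not reach is not made up. A row lasts 1/8 s, in which the tool goes at most 62.5 mm and 10.7 degrees, less where a joint would pass 70% of its speed; a pose out of reach is approached as far as the arm can. A call is refused whole if a number of a shift passes 0.0625 or a number of a turn 10.7, either way. A call with a gripper value outside its range is refused whole. The fingers move at their own pace and stop on an object; FORCE is the grip in N (left out, the last holds). Time passes only in rows, so rows that do not move let the fingers close. It gives the time, the measured TCP pose, the force and the opening at its end, in the units of the state.
- readout.sense(): the state, without advancing time (a new reading comes with each control period).
- get_image(name): name is "scene" or "top"; returns a dict with "pixels" (400x640x3 uint8, red, green, blue), "fovy" (degrees; the focal length in pixels is half the picture's height over the tangent of half this angle, whatever the lens; pixels are square), "cx", "cy" (the principal point, pixels), "k1" (the pictures are not rectified: a ray, as slopes to the right and down, at radius r is drawn at 1 + k1 r^2 times it, then the intrinsics apply), "T" (4x4, takes a point from camera to world coordinates). Camera axes: x right, y down, z forward; pixel columns grow to the right and rows downward; lengths in m; the calibration is good to about 2 mm. A picture is of the moment at which its call begins. There is no depth.
- ticket.job_done(): hands the job in, once; it reports no verdict.
The state is a dict: "time_s": time; "joint_pos": joint angles; "qvel": joint speeds; "effort": joint torques, N m; "eef_pos": TCP position; "orientation": TCP orientation; "contact_force": force on the tool from outside, world axes, zero at the start; "ft_torque": the same for the moment, N m; "opening": finger opening in m.
Only numpy, scipy, OpenCV 4.12 (cv2) and the standard library are available. Lean on these libraries where they do the work, as an engineer would, in place of code of your own. Each camera call takes 0.05 s, during which the arm holds its last target.

## Working session

There is one attempt and no reset: what is moved stays moved. The work goes in short steps, Python scripts to look and compute and a shell command to move; the robot and the scene stay as the last step left them, time stands still between calls to the robot, and variables do not carry over. Pictures are saved under pics/ and viewed, and the job is handed in when it is done.

```bash
ls; mkdir -p pics
python3 - <<'E'
from station import readout,get_image
import cv2,numpy as np
print(readout.sense())
for n in("scene","top"):
    d=get_image(n);np.savez(f'pics/{n}0.npz',**d)
    cv2.imwrite(f'pics/{n}0.png',d['pixels'][:,:,::-1]);print(n,d['fovy'],d['cx'],d['cy'],d['k1'],d['T'])
E
```

```text
pics
{'time_s': 0.0, 'joint_pos': array([ 1.24299135e+00,  2.60710699e-01, -1.39393547e-01,  1.17268167e+00,
        3.55929957e-06,  1.57080320e+00]), 'qvel': array([-0.00037975,  0.00138001,  0.00114959,  0.0018001 , -0.00035652,
        0.00019841]), 'effort': array([-4.74661774e-04, -4.05683613e+01,  2.53919917e+01,  1.89127238e-02,
       -2.47471489e-04,  4.54541023e-06]), 'eef_pos': array([0.16878794, 0.49633078, 0.19564171]), 'orientation': array([ 5.77777653e-04,  8.13010108e-01,  5.82248722e-01, -8.09811787e-04]), 'contact_force': array([-1.00668892,  0.24507809,  1.10854892]), 'ft_torque': array([ 0.02535618, -0.00838991, -0.03385214]), 'opening': 0.08535346241772725}
scene 51.8955074833427 325.8308872549009 210.70235250555368 0.010787267648488108 [[ 0.56001771  0.62078839 -0.54863644  1.15708265]
 [ 0.82846979 -0.42301041  0.367015   -0.37531744]
 [-0.00424027 -0.66006361 -0.75119774  0.88722876]
 [ 0.          0.          0.          1.        ]]
top 48.22281606596563 316.5451477435 193.56412391224924 -0.05995158419535926 [[ 1.38797216e-02 -9.85055937e-01  1.71674562e-01  3.41291100e-01]
 [-9.99835887e-01 -1.16735474e-02  1.38538088e-02 -6.66947094e-05]
 [-1.16427254e-02 -1.71838675e-01 -9.85056301e-01  1.33922172e+00]
 [ 0.00000000e+00  0.00000000e+00  0.00000000e+00  1.00000000e+00]]
```

View pics/scene0.png

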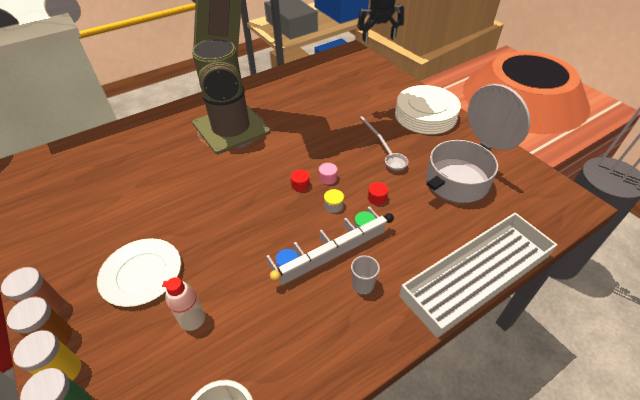

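View pics/top0.png

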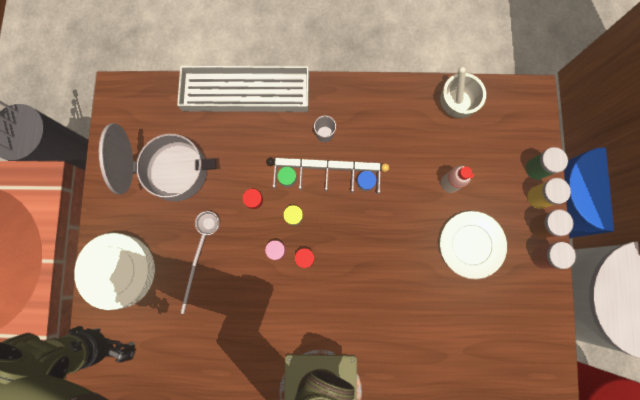

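Top view: the brass knob is at about (385,168), the robot's right (-y) end, and the black knob is at (270,161). So gap 1 is blue (rail_d), gap 2 is rail_c, gap 3 is rail_b (y=+39) and gap 4 is green (rail_a). The yellow tin is at (293,214), with pink and red look-alikes at (275,249), (304,258) and (252,198).

```bash
cat > h.py <<'E'
import numpy as np,cv2
def K(d):
    f=200/np.tan(np.radians(d['fovy'])/2)
    return f
def ray(d,u,v):
    f=K(d);p=np.array([(u-d['cx'])/f,(v-d['cy'])/f]);s=p.copy()
    for _ in range(20): s=p/(1+d['k1']*(s@s))
    T=np.array(d['T']);return T[:3,3],T[:3,:3]@np.array([s[0],s[1],1])
def onz(d,u,v,z):
    o,r=ray(d,u,v);return o+r*(z-o[2])/r[2]
def proj(d,P):
    T=np.array(d['T']);c=T[:3,:3].T@(np.array(P)-T[:3,3]);s=c[:2]/c[2];s=s*(1+d['k1']*(s@s));f=K(d)
    return s*f+[float(d['cx']),float(d['cy'])]
def blobs(d,hlo,hhi,smin=120,vmin=90,amin=15):
    h=cv2.cvtColor(d['pixels'],cv2.COLOR_RGB2HSV)
    m=cv2.inRange(h,(hlo,smin,vmin),(hhi,255,255))
    n,l,s,c=cv2.connectedComponentsWithStats(m)
    return [(c[i].round(1),s[i].tolist()) for i in range(1,n) if s[i][4]>=amin]
E
python3 - <<'E'
from h import *
for n in("top","scene"):
    d=dict(np.load(f'pics/{n}0.npz'))
    for name,a,b,z in(("yel",25,33,.04),("grn",45,75,.04),("blue",100,125,.04),("brass",15,24,.05),("pink",150,175,.04),('red',0,3,.04)):
        for c,s in blobs(d,a,b,150 if name!='pink' else 60,100):
            P=onz(d,*c,z)
            if .25<P[0]<.75 and abs(P[1])<.35: print(n,name,c,s,P.round(4))
    im=d['pixels'][:,:,::-1]
    r=im[140:270,230:400] if n=='top' else im[160:290,260:400]
    cv2.imwrite(f'pics/{n}z.png',cv2.resize(r,None,fx=4.5,fy=4.5,interpolation=cv2.INTER_CUBIC))
E
```

```text
top blue [366.4 179.7] [358, 171, 18, 18, 243] [ 0.6112 -0.1291  0.04  ]
top brass [385.  167.2] [382, 163, 7, 9, 32] [ 0.6475 -0.1834  0.05  ]
top brass [287.6 210.2] [283, 204, 16, 19, 29] [0.5158 0.1017 0.05  ]
top pink [274.6 249.8] [266, 241, 19, 19, 277] [0.401  0.1374 0.04  ]
top red [252.1 198.1] [243, 189, 19, 20, 297] [0.5519 0.2085 0.04  ]
top red [304.  257.7] [295, 248, 19, 20, 297] [0.3795 0.0518 0.04  ]
scene yel [333.4 196.1] [324, 189, 20, 15, 226] [0.5048 0.0872 0.04  ]
scene grn [363.6 217.8] [355, 212, 20, 14, 179] [0.6169 0.1086 0.04  ]
scene blue [285.2 256.2] [276, 249, 21, 17, 236] [ 0.6066 -0.1302  0.04  ]
scene brass [337.6 200.3] [326, 191, 19, 14, 30] [0.5322 0.0822 0.05  ]
scene brass [274.5 275.2] [270, 270, 10, 11, 82] [ 0.6463 -0.182   0.05  ]
scene pink [327.5 169.1] [319, 163, 18, 13, 182] [0.403  0.1362 0.04  ]
scene red [299.9 180.1] [291, 170, 19, 22, 345] [0.3963 0.0427 0.04  ]
scene red [377.6 193.1] [368, 182, 20, 23, 370] [0.5661 0.1979 0.04  ]
```

View pics/topz.png

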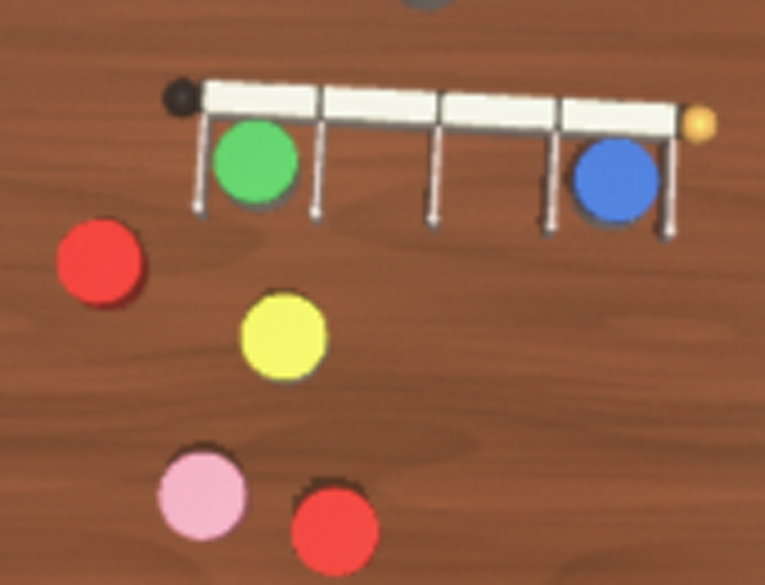

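View pics/scenez.png

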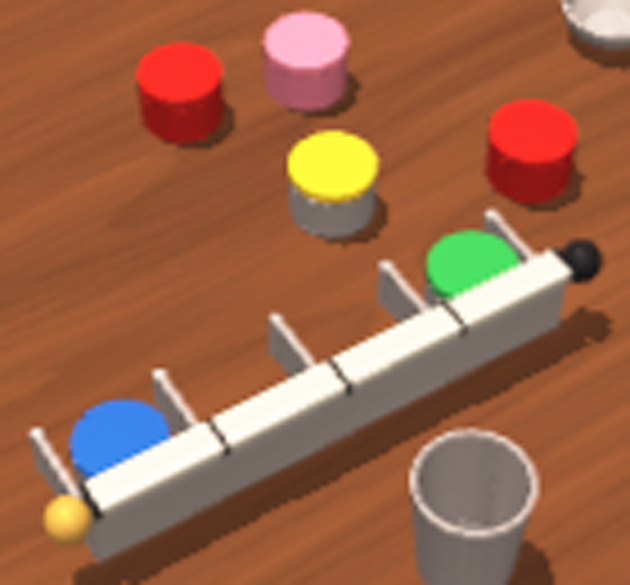

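Run:
```python
from h import *
t=dict(np.load('pics/top0.npz'));s=dict(np.load('pics/scene0.npz'))
c=lambda p,o:((p[0]+.5)/4.5-.5+o[0],(p[1]+.5)/4.5-.5+o[1])
A=[]
for n,p in dict(endL=(204,97),b1=(321,102),b2=(439,109),b3=(559,115),endR=(675,120)).items():
    P=onz(t,*c(p,(230,140)),.06);A.append(P[:2]);print(n,P.round(4))
for n,p in dict(b1=(455,317),b2=(341,377),b3=(219,440)).items(): print('s',n,onz(s,*c(p,(260,160)),.06).round(4))
A=np.array(A);ly=np.array([156,78,0,-78,-156])
py=np.polyfit(ly,A,1);print(py,np.linalg.norm(py[0])*1000)
ud=py[0]/np.linalg.norm(py[0]);yaw=np.arctan2(-ud[0],ud[1]);print('yaw',np.degrees(yaw))
ex=np.array([ud[1],-ud[0]]);mid=py[1]
for n,p in dict(p1=(199,210),p2=(316,216),p3=(433,222),p4=(549,231),p5=(667,236)).items():
    P=onz(t,*c(p,(230,140)),.036)[:2]-mid;print('post',(P@ex+.037).round(4),(P@ud).round(4))
# black knob, tins
for n,a,z in (('yel top',(284,336),.04),('grn',(256,162),.04),('blue',(616,180),.04),('black',(182,97),.05),('brass',(699,124),.05)):
    P=onz(t,*c(a,(230,140)),z);q=P[:2]-mid;print(n,P.round(4),(q@ex+.037).round(4),(q@ud).round(4))
P=onz(s,*c((333,165),(260,160)),.04);q=P[:2]-mid;print('yel scene',P,(q@ex+.037),(q@ud))
for n,d in(('t',t),('s',s)):
    h=cv2.cvtColor(d['pixels'],cv2.COLOR_RGB2HSV);m=cv2.inRange(h,(22,60,90),(35,255,255))
    nn,l,st,ce=cv2.connectedComponentsWithStats(m)
    for i in range(1,nn):
        if st[i][4]>100:
            P=onz(d,*ce[i],.04)
            if np.hypot(*(P[:2]-[.51,.088]))<.05:print(n,st[i],P)
```

```text
endL [0.6598 0.142  0.06  ]
b1 [0.6572 0.0652 0.06  ]
b2 [ 0.6533 -0.0121  0.06  ]
b3 [ 0.6502 -0.0904  0.06  ]
endR [ 0.6478 -0.1661  0.06  ]
s b1 [0.6583 0.0659 0.06  ]
s b2 [ 0.6567 -0.0124  0.06  ]
s b3 [ 0.6543 -0.0913  0.06  ]
[[ 3.97095769e-05  9.89489314e-04]
 [ 6.53647417e-01 -1.23106097e-02]] 0.9902857933106832
yaw -2.2981258028099436
post -0.034 0.1552
post -0.0341 0.0777
post -0.0341 0.0004
post -0.0361 -0.0762
post -0.0354 -0.1539
yel top [0.5053 0.0872 0.04  ] -0.1152 0.0934
grn [0.6209 0.1084 0.04  ] -0.0006 0.1193
blue [ 0.6115 -0.1294  0.04  ] -0.0004 -0.1187
black [0.6621 0.1576 0.05  ] 0.0386 0.1701
brass [ 0.6476 -0.1832  0.05  ] 0.0379 -0.171
yel scene [0.50567653 0.08726107 0.04      ] -0.1148446138519163 0.09355809619969672
t [283 205  20  20 312] [0.50478381 0.08708079 0.04      ]
s [324 189  20  16 245] [0.50623168 0.08649996 0.04      ]
```

The rack measures consistently: its mid-rail is at (0.654, -0.012), yaw is about -2.3°, and the posts and knobs match the given sizes. The tin is at rack (-115, +93) mm. Now moving towards the first rail with the fingers closed.

```bash
cat >> h.py <<'E'
MID=np.array([.6543,-.0123]);YAW=np.radians(-2.25)
EX=np.array([np.cos(YAW),np.sin(YAW)]);EY=np.array([-np.sin(YAW),np.cos(YAW)])
def r2w(x,y): return MID+(x-.037)*EX+y*EY
def w2r(p): q=np.array(p)[:2]-MID; return np.array([q@EX+.037,q@EY])
def go(x,y,z,ang=None):
    "ang: wanted tool-x heading in rack frame, deg"
    from station import readout
    from scipy.spatial.transform import Rotation as R
    s=readout.sense();p=s['eef_pos'];q=s['orientation'];Rm=R.from_quat([q[1],q[2],q[3],q[0]])
    t=np.array([*r2w(x,y),z])
    print('t',round(s['time_s'],2),'rack',(w2r(p)*1000).round(1),'z',(p[2]*1000).round(1),'F',s['contact_force'].round(1),'open',round(s['opening'],4))
    print('world d(mm)',((t-p)*1000).round(1),'tool shift mm',((Rm.inv().apply(t-p))*1000).round(1))
    if ang is not None:
        a=np.radians(ang)+YAW;X=np.array([np.cos(a),np.sin(a),0]);Z=np.array([0,0,-1.]);W=R.from_matrix(np.c_[X,np.cross(Z,X),Z])
        print('turn deg',(Rm.inv()*W).as_rotvec(degrees=True).round(2),'j',s['joint_pos'].round(2))
E
python3 -m jog '0 0 0 -0.033 0.05 0 0;0 0 0 -0.033 0.05 0 0;0 0 0 -0.033 0.05 0 0;0 0 0 -0.033 0.05 0 0;0 0 0 -0.033 0.05 0 0;0 0 0 -0.033 0.05 0 0;0 0 0 -0.033 0.05 0 0;0 0 0 -0.033 0.05 0 0' 40
python3 -c "
from h import *
go(.037,-.117,.1,90)"
```

```text
time_s: 1.1
eef_pos: [0.4694, 0.1108, 0.1934]
orientation: [0.0, 0.81, 0.586, -0.001]
contact_force: [1.1, 1.3, 0.8]
opening: -0.0002
t 1.1 rack [-152.6  115.7] z 193.4 F [1.1 1.3 0.8] open -0.0002
world d(mm) [ 180.3 -240.   -93.4] tool shift mm [-171.5  246.2   93.6]
turn deg [ -0.06   0.12 -15.94] j [ 0.23  0.19 -0.24  1.14 -0.    0.55]
```

```bash
python3 -m jog '0 0 -8 -0.03 0.045 0.01 0;0 0 -8 -0.03 0.045 0.01 0;0 0 0 -0.04 0.03 0.01 0;0 0 0 -0.04 0.03 0.01 0;0 0 0 0 0 0 0'
python3 -c "
from h import *
go(.037,-.117,.1,90)"
```

```text
time_s: 1.72
eef_pos: [0.6043, -0.0608, 0.1496]
orientation: [-0.001, 0.719, 0.695, -0.001]
contact_force: [0.6, 1.2, 0.4]
opening: 0.0003
t 1.73 rack [-11.1 -50.4] z 149.6 F [0.6 1.2 0.4] open 0.0003
world d(mm) [ 45.4 -68.4 -49.6] tool shift mm [-66.7  48.   49.5]
turn deg [-0.17  0.06  0.24] j [-0.1   0.42 -0.01  1.13 -0.   -0.06]
```

```bash
python3 -m jog '0 0 0 -0.033 0.024 0.01 0;0 0 0 -0.033 0.024 0.015 0;0 0 0 0 0 0 0;0 0 0 0 0 0 0'
python3 -c "
from h import *
go(.037,-.117,.066,90)"
```

```text
time_s: 2.22
eef_pos: [0.6482, -0.1268, 0.1228]
orientation: [-0.003, 0.719, 0.695, -0.002]
contact_force: [-1.0, 0.5, 1.1]
opening: 0.0001
t 2.23 rack [  35.4 -114.7] z 122.8 F [-1.   0.5  1.1] open 0.0001
world d(mm) [  1.5  -2.4 -56.8] tool shift mm [-2.4  2.1 56.8]
turn deg [-0.45 -0.1   0.36] j [-0.19  0.53  0.1   1.14  0.   -0.16]
```

```bash
python3 -m jog '0 0 0 -0.002 0.002 0.025 0;0 0 0 0 0 0.02 0;0 0 0 0 0 0.006 0;0 0 0 0 0 0 0'; python3 -c "
from h import *
go(.037,-.117,.06,90)
from station import get_image
d=get_image('scene');cv2.imwrite('pics/s1.png',cv2.resize(d['pixels'][150:300,200:420,::-1],None,fx=3.5,fy=3.5,interpolation=cv2.INTER_CUBIC))"
```

```text
time_s: 2.72
eef_pos: [0.6484, -0.1236, 0.0741]
orientation: [-0.003, 0.717, 0.697, -0.001]
contact_force: [-0.2, 0.2, 0.3]
opening: 0.0001
t 2.73 rack [  35.5 -111.5] z 74.1 F [-0.2  0.2  0.3] open 0.0001
world d(mm) [  1.3  -5.6 -14.1] tool shift mm [-5.6  1.5 14.1]
turn deg [-0.35 -0.15  0.67] j [-0.19  0.56  0.02  1.03  0.   -0.16]
```

View pics/s1.png

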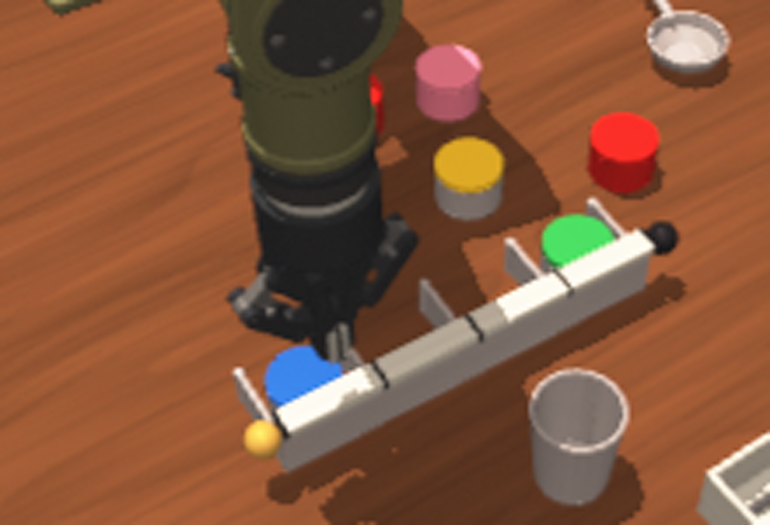

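The hand hangs over the rail's first strip, with the fingertip near crop (345,350), roughly px (298,250). I'll check this against the projected TCP.

Run:
```python
from h import *
from station import readout
s=dict(np.load('pics/scene0.npz'));p=readout.sense()['eef_pos']
f=lambda P:((proj(s,P)-[200,150])*3.5).round(0)
print('tcp',p.round(4),f(p),'below on rail',f([p[0],p[1],.06]))
for y in(-.156,-.117,-.078):print(y,f([*r2w(.037,y),.06]),f([*r2w(.037,y),.074]))
```

```text
tcp [ 0.6487 -0.1237  0.0745] [334. 380.] below on rail [335. 392.]
-0.156 [278. 422.] [277. 411.]
-0.117 [329. 397.] [328. 385.]
-0.078 [378. 372.] [377. 360.]
```

```bash
python3 - <<'E'
from h import *
from station import get_image
for n,(a,b,c,e) in dict(scene=(220,280,260,340),top=(140,200,330,410)).items():
    d=get_image(n);cv2.imwrite(f'pics/z2{n}.png',cv2.resize(d['pixels'][a:b,c:e,::-1],None,fx=8,fy=8,interpolation=cv2.INTER_CUBIC))
E
python3 -c "
import cv2,numpy as np
cv2.imwrite('pics/z2.png',np.vstack([cv2.imread('pics/z2scene.png'),cv2.imread('pics/z2top.png')])[:, :])
a=cv2.imread('pics/z2.png');cv2.imwrite('pics/z2.png',cv2.resize(a,None,fx=.62,fy=.62))"
```

```text
(no output)
```

View pics/z2.png

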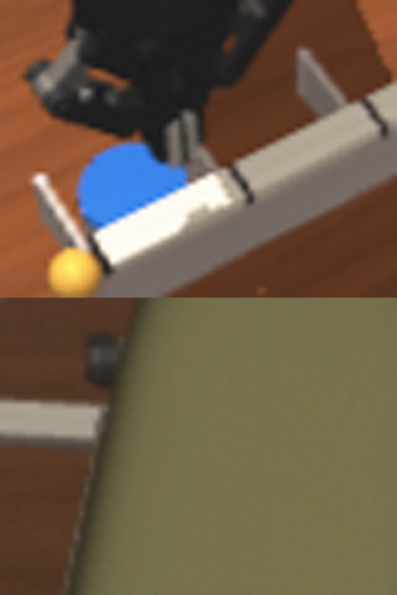

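Run:
```python
from h import *
from station import readout,get_image
S=readout.sense();p=S['eef_pos'];print(p,S['joint_pos'].round(3))
d=get_image('scene')
print(proj(d,p)); 
for dd in np.eye(3)*.01: print((proj(d,p+dd)-proj(d,p)).round(2))
im=cv2.resize(d['pixels'][225:275,265:325,::-1],None,fx=12,fy=12,interpolation=cv2.INTER_NEAREST)
def dot(P,c):
    q=(proj(d,P)-[265,225]+.5)*12;cv2.circle(im,tuple(int(v) for v in q),3,c,-1)
dot(p,(0,255,0))
for k in(.01,.02,.03):dot(p+[0,0,k],(0,255,255))
for x in(.027,.047):
  for y in(-.156,-.117,-.078):dot([*r2w(x,y),.06],(255,0,255))
cv2.imwrite('pics/z3.png',im)
```

```text
[ 0.64943633 -0.12431641  0.07482002] [-0.19   0.561  0.018  1.032  0.002 -0.162]
[295.27908378 258.86670634]
[2.19 2.89]
[ 3.57 -1.95]
[-0.25 -2.42]
```

View pics/z3.png

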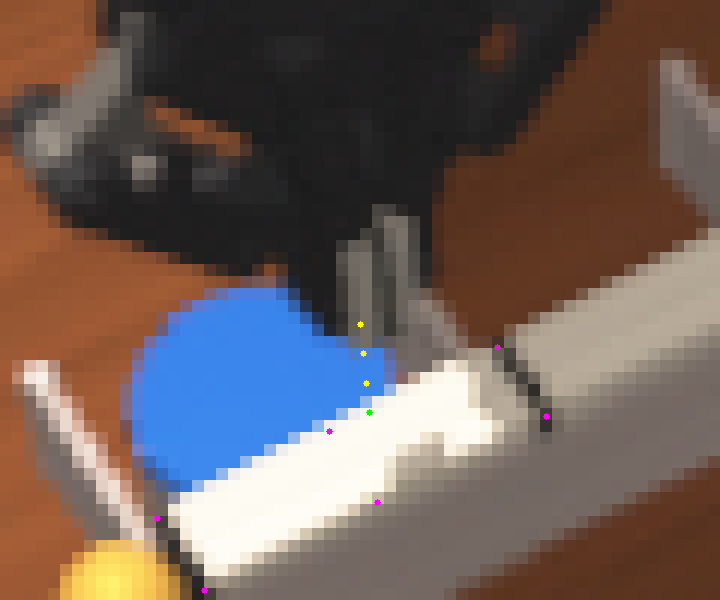

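The projected rail corners fit the picture. The visible tip at px (296,253) sits about 5.6 px above the projected TCP at (295,259), so the shut tip is either higher or further back than the reading says. I'll descend in small steps and watch the force and the picture.

```bash
cat > look.py <<'E'
from h import *
from station import readout,get_image
import sys
def look(name,u0,u1,v0,v1,f):
    d=get_image('scene');p=readout.sense()['eef_pos']
    im=cv2.resize(d['pixels'][v0:v1,u0:u1,::-1],None,fx=f,fy=f,interpolation=cv2.INTER_CUBIC)
    q=(proj(d,p)-[u0,v0]+.5)*f;cv2.circle(im,tuple(int(v) for v in q),3,(0,255,0),-1)
    cv2.imwrite(f'pics/{name}.png',im)
E
python3 -m jog '0 0 0 -0.005 0.002 0.004 0;0 0 0 -0.003 0.001 0.004 0;0 0 0 0 0 0.002 0;0 0 0 0 0 0 0'
python3 -c "
from h import *
go(.037,-.117,.06,90)
from look import look
look('z4',265,325,225,275,10)"
```

```text
time_s: 3.42
eef_pos: [0.6532, -0.1339, 0.0649]
orientation: [-0.001, 0.717, 0.697, -0.0]
contact_force: [-0.1, 0.2, -0.2]
opening: 0.0
t 3.42 rack [  40.7 -121.5] z 64.9 F [-0.1  0.2 -0.2] open 0.0
world d(mm) [-3.5  4.7 -4.9] tool shift mm [ 4.5 -3.6  4.9]
turn deg [-0.14 -0.11  0.58] j [-0.2   0.58  0.02  1.02  0.   -0.17]
```

View pics/z4.png

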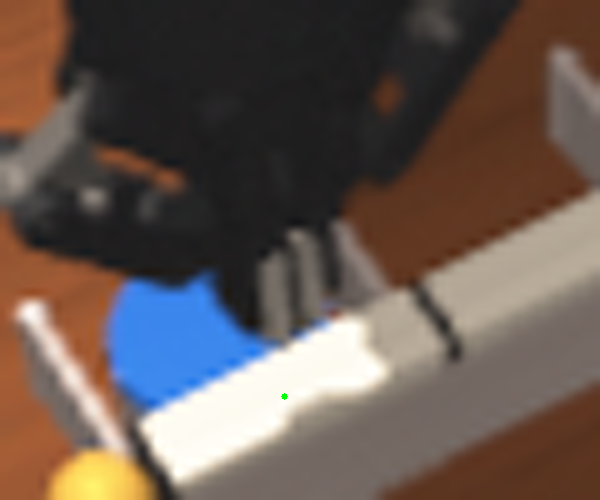

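```bash
python3 -m jog '0 0 0 0.002 0 0.003 0;0 0 0 0 0 0 0'; python3 -m jog '0 0 0 0.001 0 0.002 0;0 0 0 0 0 0.001 0' 
python3 -c "
from h import *
go(.037,-.117,.06,90)"
```

```text
time_s: 3.72
eef_pos: [0.6532, -0.1316, 0.0618]
orientation: [-0.002, 0.717, 0.697, -0.0]
contact_force: [-0.6, 0.2, 0.7]
opening: -0.0002
time_s: 3.98
eef_pos: [0.6534, -0.1303, 0.0587]
orientation: [-0.001, 0.717, 0.697, -0.0]
contact_force: [-0.1, -0.5, 0.4]
opening: 0.0003
t 3.98 rack [  40.7 -117.9] z 58.7 F [-0.1 -0.5  0.4] open 0.0003
world d(mm) [-3.7  1.1  1.3] tool shift mm [ 1.  -3.7 -1.2]
turn deg [-0.12 -0.11  0.61] j [-0.2   0.58  0.01  1.    0.   -0.17]
```

```bash
python3 -m jog '0 0 0 0 0 0.002 0;0 0 0 0 0 0 0'; python3 -m jog '0 0 0 0 0 0.002 0;0 0 0 0 0 0 0' 
python3 -c "
from h import *
go(.037,-.117,.06,90)
from look import look
look('z5',265,325,225,275,10)"
```

```text
time_s: 4.22
eef_pos: [0.6533, -0.1303, 0.0565]
orientation: [-0.002, 0.717, 0.697, -0.0]
contact_force: [-0.2, 0.7, -0.4]
opening: -0.0002
time_s: 4.47
eef_pos: [0.6533, -0.1303, 0.0544]
orientation: [-0.001, 0.717, 0.697, -0.0]
contact_force: [0.1, -0.3, -0.1]
opening: 0.0002
t 4.47 rack [  40.6 -118. ] z 54.4 F [ 0.1 -0.3 -0.1] open 0.0002
world d(mm) [-3.6  1.1  5.6] tool shift mm [ 1.  -3.6 -5.6]
turn deg [-0.13 -0.11  0.61] j [-0.2   0.58 -0.    0.99  0.   -0.17]
```

View pics/z5.png

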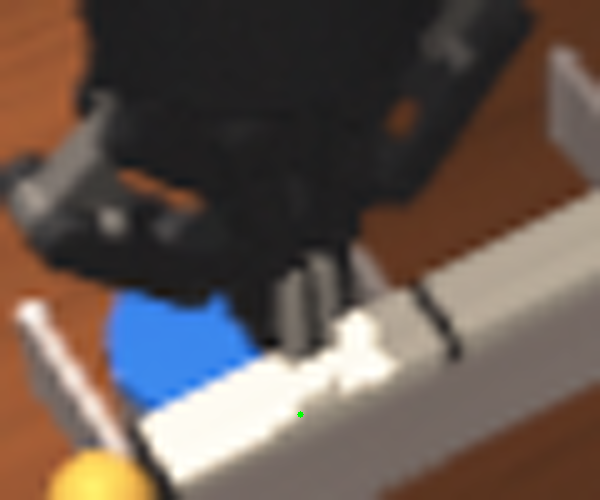

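No contact at a reading of 54 mm, so the tip isn't where the TCP reading says. Both cameras saw the gripper in the start pictures, so I'll check there.

Run:
```python
from h import *
P=np.array([.16879,.49633,.19564])
X=np.array([.322,.947,0])
L=[]
for n in('scene','top'):
    d=dict(np.load(f'pics/{n}0.npz'));im=d['pixels'][:,:,::-1]
    q=proj(d,P);u0=max(int(q[0])-40,0);v0=max(int(q[1])-30,0)
    r=cv2.resize(im[v0:v0+60,u0:u0+80],None,fx=8,fy=8,interpolation=cv2.INTER_CUBIC);r=cv2.convertScaleAbs(r,alpha=1.6,beta=20)
    for Q,c in((P,(0,255,0)),(P+.05*X,(255,0,255)),(P-.05*X,(255,0,255)),(P+[0,0,.013],(0,255,255)),(P+[0,0,.1],(255,255,0))):
        w=(proj(d,Q)-[u0,v0]+.5)*8;cv2.circle(r,tuple(int(v) for v in w),3,c,-1)
    print(n,q,u0,v0,r.shape);L.append(r)
h=max(x.shape[0] for x in L);L=[cv2.copyMakeBorder(x,0,h-x.shape[0],0,0,cv2.BORDER_CONSTANT) for x in L]
cv2.imwrite('pics/st.png',cv2.resize(np.hstack(L),(800,int(800*h/sum(x.shape[1] for x in L)))))
```

```text
scene [376.96821296  54.03333498] 336 24 (480, 640, 3)
top [123.56413714 336.94565037] 83 306 (480, 640, 3)
```

View pics/st.png

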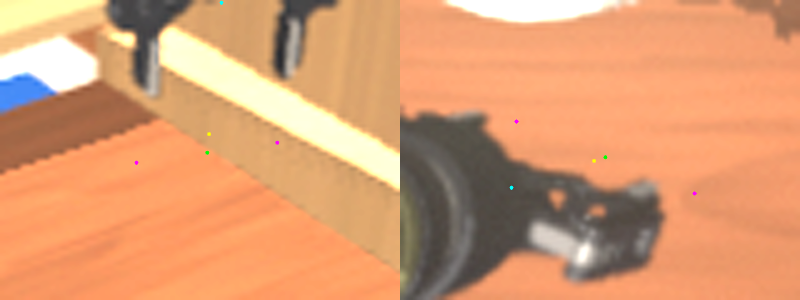

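Run:
```python
from h import *
P=np.array([.16879,.49633,.19564]);X=np.array([.322,.947,0])
s=dict(np.load('pics/scene0.npz'));t=dict(np.load('pics/top0.npz'))
print('X+ scene',proj(s,P+.05*X),'top',proj(t,P+.05*X))
L=t['pixels'][300:370,80:160,::-1];im=cv2.convertScaleAbs(cv2.resize(L,None,fx=9,fy=9,interpolation=cv2.INTER_CUBIC),alpha=1.8,beta=20)
for c,uv in(((0,255,0),(393.4,39.6)),((255,0,255),(366.6,42.6))):
  for z in(.17,.19,.21,.23,.25,.27):
    Q=onz(s,*uv,z);q=proj(t,Q);print(uv,z,(Q-P).round(3),q.round(1))
    w=(q-[80,300]+.5)*9;cv2.circle(im,tuple(int(v) for v in w),3,c,-1)
cv2.imwrite('pics/st2.png',im)
```

```text
X+ scene [390.95141948  52.00162498] top [105.84354772 329.76598663]
(393.4, 39.6) 0.17 [-0.085  0.147 -0.026] [ 70.3 367.2]
(393.4, 39.6) 0.19 [-0.055  0.119 -0.006] [ 77.7 357.1]
(393.4, 39.6) 0.21 [-0.025  0.09   0.014] [ 85.3 346.7]
(393.4, 39.6) 0.23 [0.005 0.062 0.034] [ 93.2 335.9]
(393.4, 39.6) 0.25 [0.035 0.034 0.054] [101.4 324.7]
(393.4, 39.6) 0.27 [0.065 0.005 0.074] [109.8 313.2]
(366.6, 42.6) 0.17 [-0.122  0.053 -0.026] [104.5 384. ]
(366.6, 42.6) 0.19 [-0.091  0.027 -0.006] [111.5 373.6]
(366.6, 42.6) 0.21 [-0.06   0.002  0.014] [118.8 362.8]
(366.6, 42.6) 0.23 [-0.029 -0.024  0.034] [126.3 351.7]
(366.6, 42.6) 0.25 [ 0.002 -0.05   0.054] [134.1 340.2]
(366.6, 42.6) 0.27 [ 0.033 -0.076  0.074] [142.2 328.2]
```

View pics/st2.png

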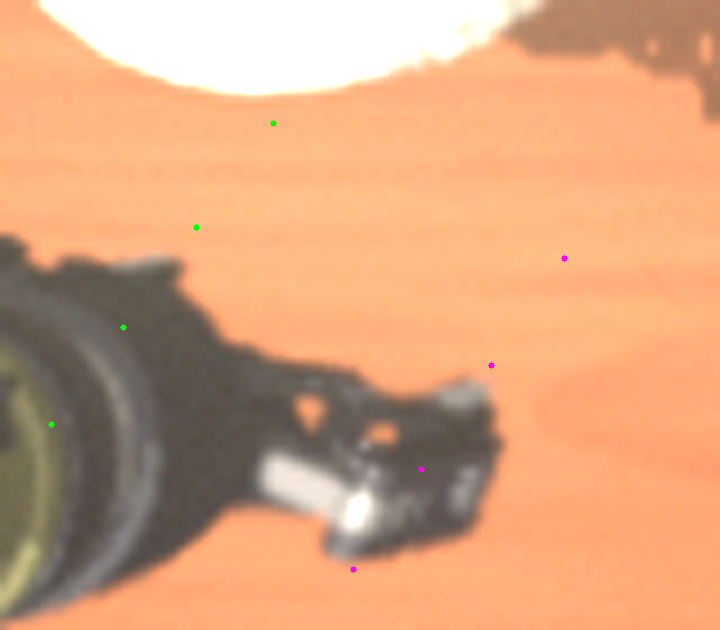

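In both start views the true tips lie straight above the reported TCP: about 43 mm with the gripper open, which suggests about 28 mm shut, with roughly no lateral error. So I expect contact at a reading near 32–35 mm. Continuing down gently.

```bash
python3 -m jog '0 0 0 0 -0.001 0.003 0;0 0 0 0 0 0 0'; python3 -m jog '0 0 0 0 -0.001 0.003 0;0 0 0 0 0 0 0';python3 -m jog '0 0 0 0 0 0.002 0;0 0 0 0 0 0 0' 
python3 -c "
from h import *
go(.037,-.117,.06,90)
from look import look
look('z6',265,325,225,275,10)"
```

```text
time_s: 4.78
eef_pos: [0.6524, -0.1303, 0.0514]
orientation: [-0.001, 0.717, 0.697, -0.0]
contact_force: [0.4, 0.5, -0.2]
opening: 0.0
time_s: 5.03
eef_pos: [0.6512, -0.1303, 0.0481]
orientation: [-0.001, 0.717, 0.697, -0.0]
contact_force: [-0.1, 0.1, -0.6]
opening: -0.0004
time_s: 5.28
eef_pos: [0.6512, -0.1303, 0.046]
orientation: [-0.001, 0.717, 0.697, -0.0]
contact_force: [0.2, -0.8, 0.3]
opening: -0.0002
t 5.28 rack [  38.6 -118. ] z 46.0 F [ 0.2 -0.8  0.3] open -0.0002
world d(mm) [-1.5  1.1 14. ] tool shift mm [  1.1  -1.6 -14. ]
turn deg [-0.12 -0.1   0.6 ] j [-0.2   0.58 -0.02  0.97  0.   -0.17]
```

View pics/z6.png

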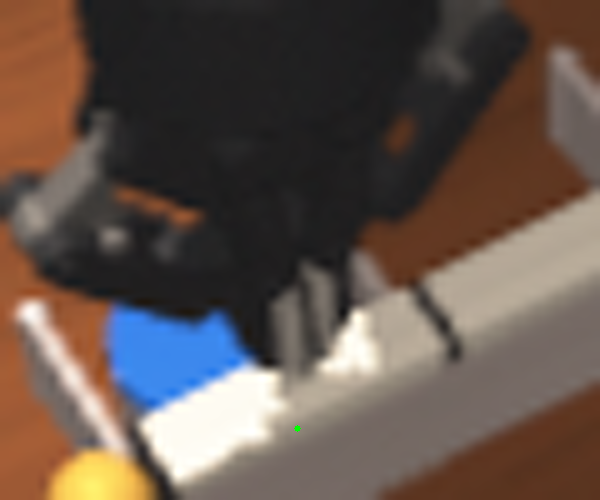

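```bash
python3 -m jog '0 0 0 0 0 0.003 0;0 0 0 0 0 0 0'; python3 -m jog '0 0 0 0 0 0.002 0;0 0 0 0 0 0 0';python3 -m jog '0 0 0 0 0 0.002 0;0 0 0 0 0 0 0' ;python3 -m jog '0 0 0 0 0 0.002 0;0 0 0 0 0 0 0' 
python3 -c "
from h import *
go(.037,-.117,.06,90)
from look import look
look('z7',265,325,225,275,10)"
```

```text
time_s: 5.58
eef_pos: [0.6515, -0.1303, 0.043]
orientation: [-0.001, 0.717, 0.697, 0.0]
contact_force: [-0.4, 0.3, -1.0]
opening: -0.0004
time_s: 5.82
eef_pos: [0.6515, -0.1303, 0.0408]
orientation: [-0.001, 0.717, 0.697, 0.0]
contact_force: [0.5, -0.7, -0.7]
opening: -0.0002
time_s: 6.08
eef_pos: [0.6515, -0.1303, 0.0387]
orientation: [-0.001, 0.717, 0.697, 0.0]
contact_force: [-0.0, 0.5, -0.4]
opening: -0.0002
time_s: 6.32
eef_pos: [0.6515, -0.1303, 0.0366]
orientation: [-0.001, 0.717, 0.697, 0.0]
contact_force: [0.2, 0.4, 0.3]
opening: -0.0001
t 6.33 rack [  38.8 -118. ] z 36.6 F [0.2 0.4 0.3] open -0.0001
world d(mm) [-1.8  1.1 23.4] tool shift mm [  1.1  -1.9 -23.4]
turn deg [-0.08 -0.1   0.61] j [-0.2   0.59 -0.03  0.95  0.   -0.17]
```

View pics/z7.png

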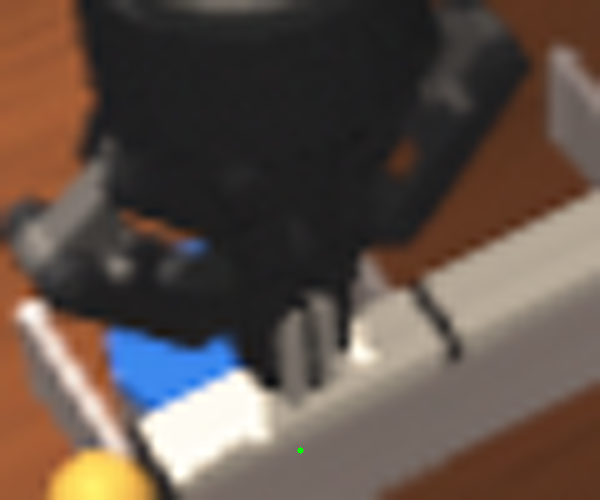

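```bash
python3 -m jog '0 0 0 0 0 0.002 0;0 0 0 0 0 0 0'; python3 -m jog '0 0 0 0 0 0.002 0;0 0 0 0 0 0 0';python3 -m jog '0 0 0 0 0 0.001 0;0 0 0 0 0 0.001 0'
```

```text
time_s: 6.62
eef_pos: [0.6517, -0.1304, 0.0346]
orientation: [-0.001, 0.717, 0.697, 0.0]
contact_force: [0.5, 0.3, -0.2]
opening: -0.0
time_s: 6.88
eef_pos: [0.6517, -0.1303, 0.0325]
orientation: [-0.001, 0.717, 0.697, 0.0]
contact_force: [-0.9, -0.0, 0.1]
opening: 0.0001
time_s: 7.12
eef_pos: [0.6518, -0.1304, 0.0304]
orientation: [-0.001, 0.717, 0.697, 0.0]
contact_force: [0.1, 0.2, 0.4]
opening: 0.0001
```

```bash
python3 -m jog '0 0 0 0 0 0.001 0;0 0 0 0 0 0.001 0' ;python3 -m jog '0 0 0 0 0 0.001 0;0 0 0 0 0 0.001 0' ; python3 -c "
from look import look
look('z8',265,325,225,275,10)"
```

```text
time_s: 7.38
eef_pos: [0.6518, -0.1304, 0.0283]
orientation: [-0.001, 0.717, 0.697, 0.0]
contact_force: [-0.6, -0.1, -0.3]
opening: 0.0
time_s: 7.62
eef_pos: [0.6518, -0.1303, 0.0262]
orientation: [-0.001, 0.717, 0.697, 0.0]
contact_force: [0.5, -0.2, -0.3]
opening: -0.0002
```

View pics/z8.png

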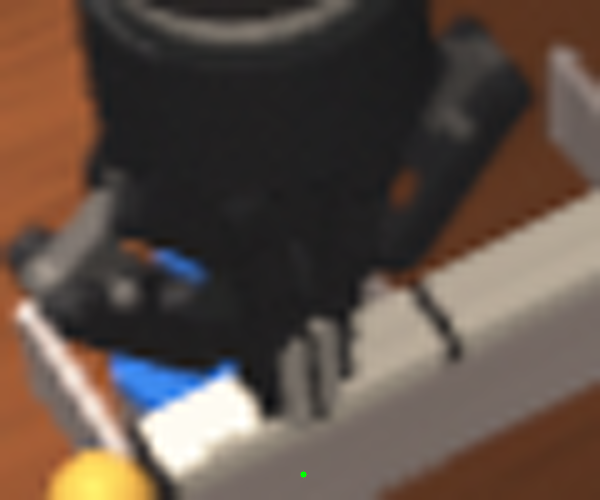

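Run:
```python
from h import *
s=dict(np.load('pics/scene0.npz'))
for z in(.05,.055,.06,.065,.07,.075):print(z,(w2r(onz(s,294.5,266,z))*1000).round(1))
```

```text
0.05 [  38.  -116.8]
0.055 [  41.1 -118.2]
0.06 [  44.2 -119.5]
0.065 [  47.3 -120.9]
0.07 [  50.3 -122.2]
0.075 [  53.4 -123.6]
```

```bash
for i in 1; do python3 -m jog '0 0 0 0 0 0.001 0;0 0 0 0 0 0.001 0'; python3 -m jog '0 0 0 0 0 0.001 0;0 0 0 0 0 0.001 0'; done
```

```text
time_s: 7.92
eef_pos: [0.6518, -0.1304, 0.0253]
orientation: [-0.001, 0.717, 0.697, 0.0]
contact_force: [-2.9, -0.2, 8.7]
opening: -0.0004
time_s: 8.18
eef_pos: [0.6518, -0.1304, 0.0253]
orientation: [-0.0, 0.717, 0.697, 0.001]
contact_force: [-1.6, 0.8, 5.2]
opening: -0.0001
```

```bash
python3 -m jog '0 0 0 0 0 0.001 0;0 0 0 0 0 0.001 0'; python3 -c "
from look import look
look('z9',265,325,225,275,10)"
```

```text
time_s: 8.43
eef_pos: [0.6519, -0.1304, 0.0253]
orientation: [0.0, 0.717, 0.697, 0.001]
contact_force: [-1.5, 0.9, 5.7]
opening: -0.0002
```

View pics/z9.png

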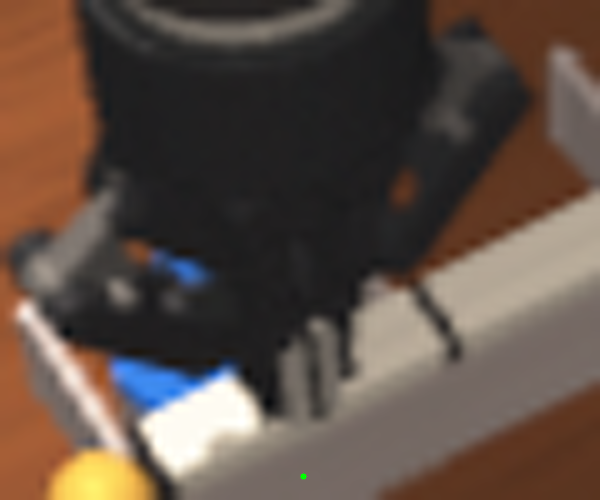

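Contact at a reading of z=0.0253 with 5–9 N on the first strip, with the tip at px (294,266). The shut tip is therefore 35 mm above the reported TCP, and I'll use that offset from here on. Next, lift and move to strip 2.

```bash
python3 -m jog '0 0 0 0 0 -0.02 0;0 0 0 0.02 0 -0.005 0;0 0 0 0.03 0 0 0;0 0 0 0.02 0 0 0;0 0 0 0 0 0 0;0 0 0 0 0 0 0'
python3 -c "
from h import *
go(.037,-.039,.03,90)"
```

```text
time_s: 9.22
eef_pos: [0.6529, -0.0552, 0.0493]
orientation: [-0.001, 0.717, 0.697, 0.001]
contact_force: [0.4, -0.5, 0.4]
opening: -0.0001
t 9.22 rack [ 37.2 -42.9] z 49.3 F [ 0.4 -0.5  0.4] open -0.0001
world d(mm) [ -0.1   4.  -19.3] tool shift mm [ 3.9 -0.2 19.3]
turn deg [-0.02 -0.11  0.67] j [-0.09  0.57 -0.04  0.96  0.   -0.06]
```

```bash
python3 -m jog '0 0 0.6 0.004 0 0.01 0;0 0 0 0 0 0.008 0;0 0 0 0 0 0.003 0;0 0 0 0 0 0 0'; python3 -m jog '0 0 0 0 0 0.001 0;0 0 0 0 0 0.001 0;0 0 0 0 0 0.001 0'
```

```text
time_s: 9.72
eef_pos: [0.6521, -0.0531, 0.0256]
orientation: [-0.001, 0.722, 0.692, -0.0]
contact_force: [-0.0, -0.1, 0.8]
opening: -0.0
time_s: 10.1
eef_pos: [0.6523, -0.0532, 0.0253]
orientation: [-0.001, 0.722, 0.692, 0.0]
contact_force: [-2.3, 1.0, 6.0]
opening: 0.0001
```

```bash
python3 -m jog '0 0 0 0 0 -0.02 0;0 0 0 0.02 0 -0.005 0;0 0 0 0.03 0 0 0;0 0 0 0.024 0 0 0;0 0 0 0 0 0 0;0 0 0 0 0 0 0'
python3 -c "
from h import *
go(.037,.039,.03,90)"
```

```text
time_s: 10.85
eef_pos: [0.6557, 0.0266, 0.0496]
orientation: [-0.001, 0.722, 0.692, 0.001]
contact_force: [-1.0, 0.1, -1.3]
opening: 0.0001
t 10.85 rack [36.9 38.9] z 49.6 F [-1.   0.1 -1.3] open 0.0001
world d(mm) [  0.1   0.1 -19.6] tool shift mm [ 0.1  0.1 19.6]
turn deg [-0.03 -0.19 -0.11] j [ 0.04  0.57 -0.04  0.96  0.    0.08]
```

```bash
python3 -m jog '0 0 0 0 0 0.01 0;0 0 0 0 0 0.008 0;0 0 0 0 0 0.003 0;0 0 0 0 0 0 0'; python3 -m jog '0 0 0 0 0 0.001 0;0 0 0 0 0 0.001 0;0 0 0 0 0 0.001 0'; python3 -c "
from h import *
go(.037,.039,.03,90)
from look import look
look('t3',260,400,170,290,5)"
```

```text
time_s: 11.35
eef_pos: [0.6547, 0.0246, 0.0258]
orientation: [-0.002, 0.722, 0.691, 0.0]
contact_force: [0.1, 0.2, 0.1]
opening: -0.0001
time_s: 11.72
eef_pos: [0.655, 0.0245, 0.0253]
orientation: [-0.002, 0.723, 0.691, 0.001]
contact_force: [-2.3, -0.6, 5.5]
opening: -0.0002
t 11.72 rack [36.2 36.8] z 25.3 F [-2.3 -0.6  5.5] open -0.0002
world d(mm) [0.9 2.2 4.7] tool shift mm [ 2.2  0.8 -4.7]
turn deg [-0.07 -0.19 -0.29] j [ 0.04  0.59 -0.07  0.91  0.    0.08]
```

View pics/t3.png

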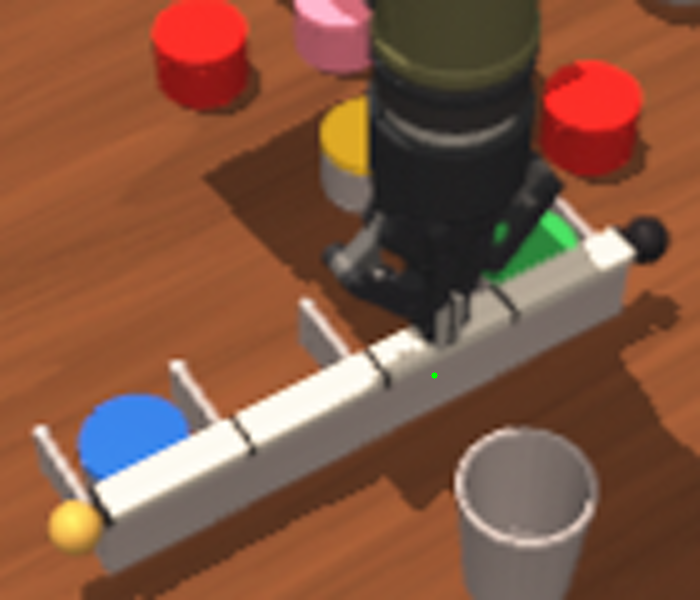

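The third strip was touched at 5.5 N, with the tip at px (348,236) between the bands. Now lift and swing round to the tin's +y side, turning the tool 90° so two part-open fingers cradle the tin for a sideways push.

```bash
python3 -m jog '0 0 0 0 0 -0.04 0.28;0 0 0 0 0 -0.05 0.28;0 0 0 0.02 -0.03 -0.01 0.28;0 0 0 0.025 -0.04 0 0.28;0 0 0 0.03 -0.04 0 0.28;0 0 0 0.03 -0.04 0 0.28;0 0 10 0 0 0 0.28;0 0 10 0 0 0 0.28'
python3 -m jog '0 0 10 0 0 0 0.28;0 0 10 0 0 0 0.28;0 0 10 0 0 0 0.28;0 0 10 0 0 0 0.28;0 0 10 0 0 0 0.28;0 0 10 0 0 0 0.28;0 0 5 0 0 0 0.28;0 0 0 0 0 0 0.28'
python3 -c "
from h import *
go(-.115,.145,.05,0)"
```

```text
time_s: 12.78
eef_pos: [0.5087, 0.1392, 0.1297]
orientation: [-0.0, 0.835, 0.551, 0.004]
contact_force: [0.3, 0.3, 0.7]
opening: 0.024
time_s: 13.78
eef_pos: [0.5103, 0.14, 0.1309]
orientation: [-0.003, 1.0, -0.003, 0.006]
contact_force: [-0.5, 0.5, -0.4]
opening: 0.0239
t 13.78 rack [-112.9  146.5] z 130.9 F [-0.5  0.5 -0.4] open 0.0239
world d(mm) [ -2.2  -1.4 -80.9] tool shift mm [-3.2  1.9 80.9]
turn deg [-0.38 -0.7   1.91] j [ 0.27  0.29 -0.27  1.    0.    1.84]
```

```bash
python3 -m jog '0 0 1.9 -0.003 0 0.03 0.28;0 0 0 0 0 0.03 0.28;0 0 0 0 0 0.02 0.28;0 0 0 0 0 0 0.28'
python3 -c "
from h import *
go(-.115,.145,.0,0)
from look import look
look('a1',290,410,140,260,5)"
```

```text
time_s: 14.28
eef_pos: [0.5101, 0.141, 0.0501]
orientation: [-0.004, 1.0, -0.017, 0.008]
contact_force: [0.0, -1.2, -0.1]
opening: 0.0237
t 14.28 rack [-113.1  147.5] z 50.1 F [ 0.  -1.2 -0.1] open 0.0237
world d(mm) [ -2.   -2.4 -50.1] tool shift mm [-2.8  2.9 50. ]
turn deg [-0.46 -0.93  0.32] j [ 0.27  0.36 -0.4   0.79  0.    1.87]
```

View pics/a1.png

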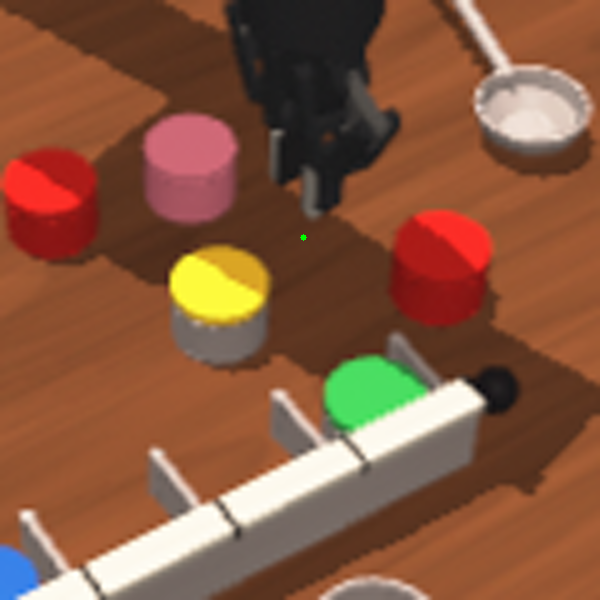

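The two tips are at px (346,176) and (353,183), clear of the tins. The offset still looks like about 35 mm straight up. Descending beside the tin.

```bash
python3 -m jog '0.3 0.5 0 -0.002 0.001 0.03 0.28;0 0 0 0 0 0.025 0.28;0 0 0 0 0 0.008 0.28;0 0 0 0 0 0 0.28'
python3 -c "
from h import *
go(-.115,.147,-.025,0)
from look import look
look('a2',290,410,140,260,5)"
```

```text
time_s: 14.82
eef_pos: [0.5162, 0.1424, -0.008]
orientation: [-0.008, 1.0, -0.016, 0.019]
contact_force: [-0.4, 0.2, -0.1]
opening: 0.024
t 14.82 rack [-107.1  149.2] z -8.0 F [-0.4  0.2 -0.1] open 0.024
world d(mm) [ -8.   -1.9 -17. ] tool shift mm [-8.6  2.4 16.6]
turn deg [-0.97 -2.12  0.44] j [ 0.27  0.42 -0.49  0.62  0.01  1.87]
```

View pics/a2.png

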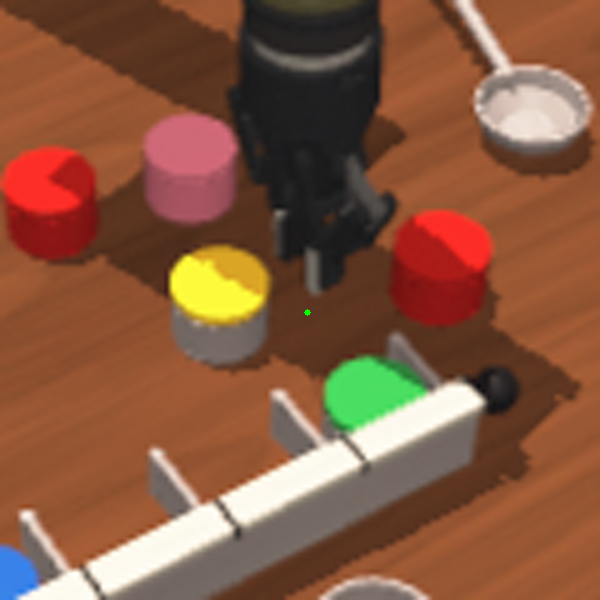

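```bash
python3 -m jog '-1 -2.1 0.4 -0.009 0.001 0.006 0.28;0 0 0 0 0 0.004 0.28;0 0 0 0 0 0 0.28'
python3 -c "
from h import *
go(-.115,.147,-.025,0)"
```

```text
time_s: 15.25
eef_pos: [0.5109, 0.1427, -0.0149]
orientation: [-0.001, 1.0, -0.019, 0.003]
contact_force: [0.5, 0.1, -0.7]
opening: 0.0237
t 15.25 rack [-112.4  149.3] z -14.9 F [ 0.5  0.1 -0.7] open 0.0237
world d(mm) [ -2.7  -2.2 -10.1] tool shift mm [-2.7  2.3 10. ]
turn deg [-0.08 -0.4   0.06] j [ 0.27  0.44 -0.47  0.65 -0.    1.88]
```

```bash
python3 -m jog '0 -0.4 0 -0.003 0 0.007 0.28;0 0 0 0 0.006 0 0.28;0 0 0 0 0.005 0 0.28;0 0 0 0 0.005 0 0.28;0 0 0 0 0.005 0 0.28;0 0 0 0 0.005 0 0.28'
python3 -c "
from h import *
go(-.115,.075,-.022,0)
from look import look
look('a3',290,410,140,260,5)"
```

```text
time_s: 16.0
eef_pos: [0.507, 0.1154, -0.0217]
orientation: [-0.001, 1.0, -0.019, 0.0]
contact_force: [-0.9, 0.7, -0.1]
opening: 0.0239
t 16.0 rack [-115.2  121.8] z -21.7 F [-0.9  0.7 -0.1] open 0.0239
world d(mm) [ -1.6 -46.8  -0.3] tool shift mm [ 0.2 46.8  0.2]
turn deg [-0.16 -0.05  0.06] j [ 0.22  0.44 -0.5   0.63  0.    1.83]
```

View pics/a3.png

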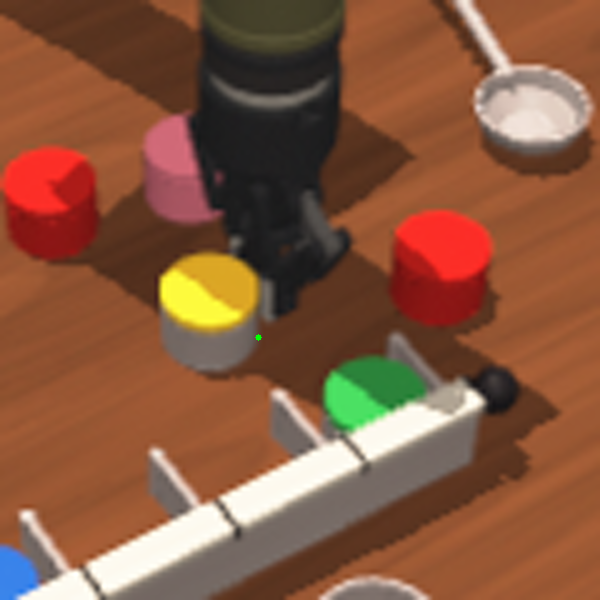

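The cradle touches the tin, which has moved a little towards -y (its lid is now at px (332,198)). Carrying on smoothly.

```bash
python3 -m jog '0 0 0 0 0.006 0 0.28;0 0 0 0 0.006 0 0.28;0 0 0 0 0.006 0 0.28;0 0 0 0 0.006 0 0.28;0 0 0 0 0.006 0 0.28;0 0 0 0 0.005 0 0.28;0 0 0 0 0.003 0 0.28'
python3 -c "
from h import *
go(-.115,.075,-.022,0)
from station import get_image
from look import look
look('a4',270,390,140,260,5)
d=get_image('scene')
for c,s in blobs(d,22,35,100,80,40):
  P=onz(d,*c,.04); print(c,s,(w2r(P)*1000).round(1))"
```

```text
time_s: 16.92
eef_pos: [0.5057, 0.0743, -0.0217]
orientation: [-0.001, 1.0, -0.019, 0.001]
contact_force: [0.2, 1.3, -0.2]
opening: 0.0236
t 16.93 rack [-114.9   80.7] z -21.7 F [ 0.2  1.3 -0.2] open 0.0236
world d(mm) [-0.3 -5.6 -0.3] tool shift mm [-0.1  5.7  0.3]
turn deg [-0.14 -0.08  0.03] j [ 0.14  0.43 -0.52  0.62  0.    1.75]
[324.3  29.5] [288, 0, 69, 70, 1977] [-999.6  608.1]
[135.1  18.2] [80, 3, 115, 31, 258] [-1562.9   -77.5]
[350.2  34.9] [339, 17, 21, 38, 45] [-895.4  677.1]
[226.1  54.6] [214, 42, 22, 20, 71] [-1024.8   149. ]
[203.8  65.1] [193, 47, 21, 33, 159] [-994.2   41.1]
[316.8  54.7] [305, 49, 20, 17, 42] [-825.6  464.5]
[198.7  68.5] [189, 59, 18, 22, 46] [-980.2   14.7]
[223.8 131.6] [193, 106, 76, 46, 766] [-555.3  -56.1]
[317.2 204.8] [309, 197, 19, 15, 192] [-112.2   37.5]
```

View pics/a4.png

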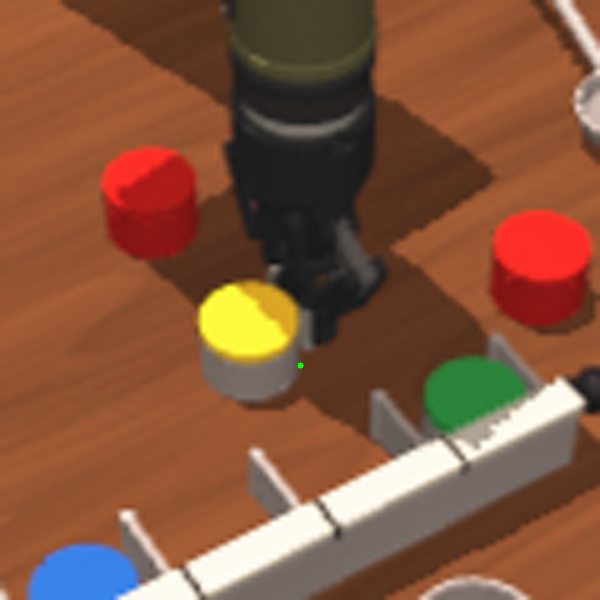

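Run:
```python
from h import *
s=dict(np.load('pics/scene0.npz'))
for p in((319.1,203.5),(318.6,204)):print((w2r(onz(s,*p,.04))*1000).round(1))
```

```text
[-113.6   44.5]
[-112.7   42.3]
```

```bash
python3 -m jog '0 0 0 0 0.004 0 0.28;0 0 0 0 0.001 0 0.28;0 0 0 0 0 0 0.28'
python3 -m jog '0 0 0 0 -0.01 0 0.28;0 0 0 0 -0.015 0 0.28;0 0 0 0 0 -0.03 0.28;0 0 0 0 0 -0.05 0.28;0 0 0 -0.05 0 -0.03 0.28;0 0 0 -0.06 0 0 0.28;0 0 0 -0.06 0 0 0.28;0 0 -10 0 0 0 0.28'
python3 -c "
from h import *
go(-.165,.039,.06,90)
from station import get_image
for n in('scene','top'):
  d=get_image(n);cv2.imwrite('pics/b1%s.png'%n,d['pixels'][:,:,::-1])
  for c,s in blobs(d,22,35,60,80,40):
    P=onz(d,*c,.04)
    if np.hypot(*(w2r(P)-[-.113,.04]))<.05: print(n,c,s,(w2r(P)*1000).round(1))"
```

```text
time_s: 17.4
eef_pos: [0.5056, 0.0691, -0.0217]
orientation: [-0.001, 1.0, -0.019, 0.001]
contact_force: [-0.4, -0.3, 0.6]
opening: 0.0241
time_s: 18.4
eef_pos: [0.3326, 0.1073, 0.0912]
orientation: [-0.002, 0.997, 0.073, 0.002]
contact_force: [1.3, -0.1, -0.5]
opening: 0.024
t 18.4 rack [-289.1  106.9] z 91.2 F [ 1.3 -0.1 -0.5] open 0.024
world d(mm) [121.4 -72.7 -31.2] tool shift mm [109.4  89.6  31.3]
turn deg [-3.00e-02 -3.00e-01 -7.94e+01] j [ 0.31  0.04 -0.71  0.82  0.    1.73]
scene [317.7 204.5] [308, 197, 20, 16, 258] [-112.4   39.3]
top [310.9 214.5] [301, 205, 20, 20, 315] [-113.7   40.3]
```

View pics/b1top.png

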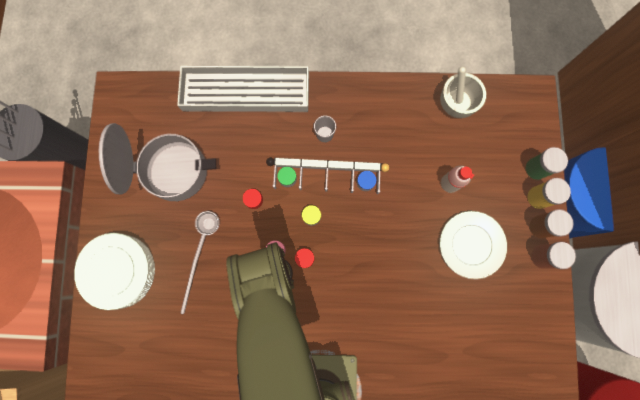

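The tin is at rack (-113, +40), and both views agree. It is lined up with gap 3's centre at +39. Turning the hand back and going behind the tin.

```bash
python3 -m jog '0 0 -10 0 0 0 0.28;0 0 -10 0 0 0 0.28;0 0 -10 0 0 0 0.28;0 0 -10 0 0 0 0.28;0 0 -10 0 0 0 0.28;0 0 -10 0 0 0 0.28;0 0 -10 0 0 0 0.28;0 0 -9 0 0 0 0.28'
python3 -c "
from h import *
go(-.165,.0395,.04,90)"
```

```text
time_s: 19.5
eef_pos: [0.3491, 0.1143, 0.0943]
orientation: [0.003, 0.718, 0.696, 0.009]
contact_force: [-0.3, 0.1, 0.6]
opening: 0.024
t 19.5 rack [-272.9  114.5] z 94.3 F [-0.3  0.1  0.6] open 0.024
world d(mm) [104.9 -79.2 -54.3] tool shift mm [-76.3 106.3  55.5]
turn deg [ 1.02 -0.51  0.43] j [ 0.31  0.06 -0.68  0.81  0.    0.35]
```

```bash
python3 -m jog '1 -0.5 0.4 -0.025 0.035 0 0.28;0 0 0 -0.025 0.035 0.01 0.28;0 0 0 -0.026 0.032 0.01 0.28;0 0 0 0 0 0 0.28;0 0 0 0 0 0 0.28'
python3 -c "
from h import *
go(-.165,.0395,.02,90)
from look import look
look('b2',270,390,120,240,5)"
```

```text
time_s: 20.12
eef_pos: [0.4578, 0.0351, 0.0743]
orientation: [0.001, 0.725, 0.689, 0.002]
contact_force: [-0.3, -0.2, -0.6]
opening: 0.0242
t 20.12 rack [-161.3   39.6] z 74.3 F [-0.3 -0.2 -0.6] open 0.0242
world d(mm) [ -3.8   0.  -54.3] tool shift mm [-0.3 -4.  54.3]
turn deg [ 0.26 -0.11 -0.61] j [ 0.08  0.24 -0.51  0.81  0.    0.13]
```

View pics/b2.png

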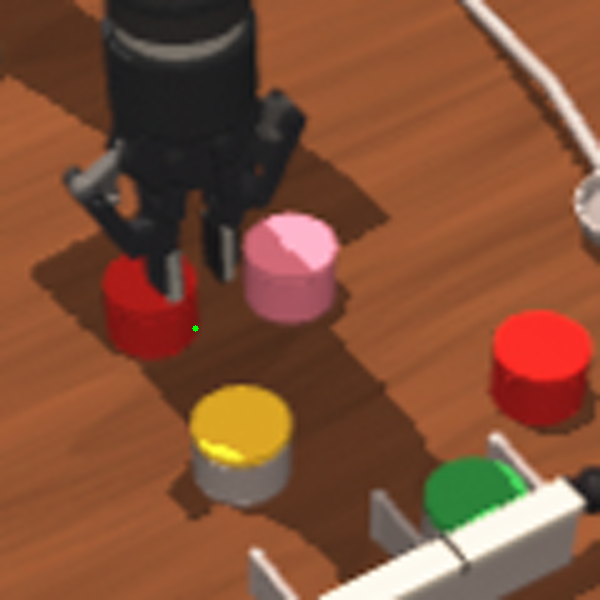

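The fingertips at px (305,179) and (314,175) are in line behind the yellow tin (lid at (318,205)). Descending with a small back-off.

```bash
python3 -m jog '0 0 -0.6 0 -0.006 0.025 0.28;0 0 0 0 0 0.025 0.28;0 0 0 0 0 0.01 0.28;0 0 0 0 0 0 0.28'
python3 -c "
from h import *
go(-.165,.0395,-.022,90)"
```

```text
time_s: 20.68
eef_pos: [0.4516, 0.0386, 0.0148]
orientation: [0.002, 0.72, 0.694, 0.004]
contact_force: [-0.8, 0.2, -0.3]
opening: 0.0238
t 20.68 rack [-167.5   42.9] z 14.8 F [-0.8  0.2 -0.3] open 0.0238
world d(mm) [  2.4  -3.5 -36.8] tool shift mm [-3.5  2.2 36.8]
turn deg [ 0.44 -0.16  0.14] j [ 0.08  0.3  -0.62  0.65  0.    0.12]
```

```bash
python3 -m jog '0.4 0 0 -0.004 0.001 0.02 0.28;0 0 0 -0.001 0 0.012 0.28;0 0 0 0 0 0.004 0.28;0 0 0 0 0 0 0.28'
python3 -c "
from h import *
go(-.165,.0395,-.022,90)
from look import look
look('b3',270,390,120,240,5)"
```

```text
time_s: 21.18
eef_pos: [0.4552, 0.0347, -0.0192]
orientation: [0.001, 0.72, 0.694, 0.003]
contact_force: [0.2, 0.4, 0.9]
opening: 0.024
t 21.18 rack [-163.8   39.2] z -19.2 F [0.2 0.4 0.9] open 0.024
world d(mm) [-1.2  0.4 -2.8] tool shift mm [ 0.3 -1.2  2.8]
turn deg [ 0.34 -0.21  0.18] j [ 0.07  0.35 -0.65  0.56  0.    0.11]
```

View pics/b3.png

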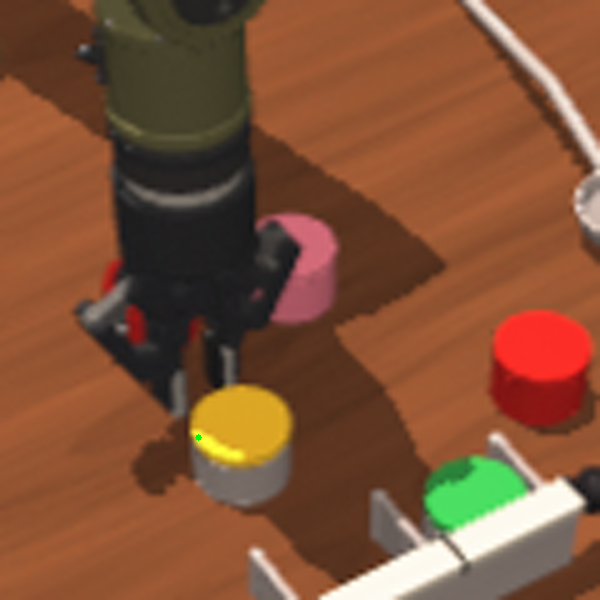

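```bash
python3 -m jog '0.3 0 0.2 0 0.006 0.002 0.28;0 0 0 0 0.006 0 0.28;0 0 0 0 0.006 0 0.28;0 0 0 0 0.006 0 0.28;0 0 0 0 0.006 0 0.28;0 0 0 0 0.006 0 0.28;0 0 0 0 0.006 0 0.28;0 0 0 0 0.005 0 0.28'
python3 -c "
from h import *
go(-.030,.0395,-.020,90)
from look import look
look('b4',270,390,150,270,5)
from station import get_image
d=get_image('scene')
for c,s in blobs(d,22,35,60,80,40):
    P=onz(d,*c,.04)
    if np.hypot(*(w2r(P)-[-.073,.04]))<.07: print(c,s,(w2r(P)*1000).round(1))"
```

```text
time_s: 22.22
eef_pos: [0.5042, 0.0328, -0.0204]
orientation: [-0.002, 0.721, 0.693, 0.001]
contact_force: [-2.2, 0.6, 2.2]
opening: 0.024
t 22.23 rack [-114.8   39.2] z -20.4 F [-2.2  0.6  2.2] open 0.024
world d(mm) [84.7 -3.   0.4] tool shift mm [ 0.4 84.8 -0.5]
turn deg [-0.08 -0.22 -0.04] j [ 0.06  0.42 -0.53  0.62  0.    0.1 ]
```

View pics/b4.png

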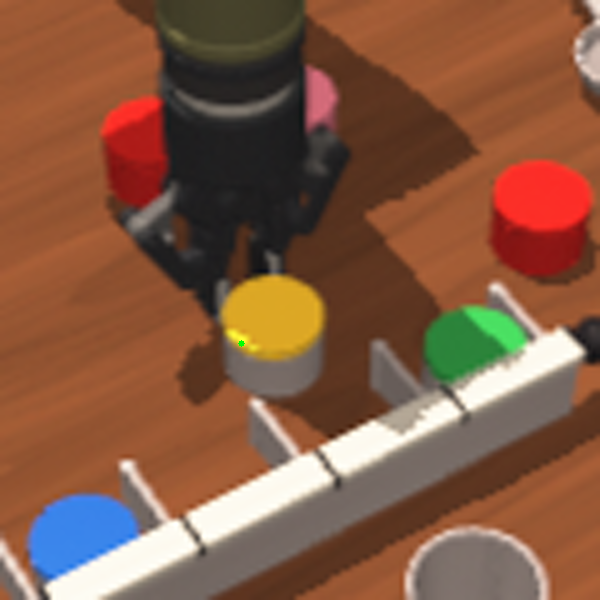

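The lid is at px (324,213), cradled and heading for the mouth between the posts at px (322,231) and (345,219). Measuring once more, then continuing.

```bash
python3 -c "
from h import *
s=dict(np.load('pics/scene0.npz'));print((w2r(onz(s,324.2,212.9,.04))*1000).round(1))"
python3 -m jog '0 0 0 0 0.006 0 0.28;0 0 0 0 0.006 0 0.28;0 0 0 0 0.006 0 0.28;0 0 0 0 0.005 0 0.28;0 0 0 0 0.005 0 0.28'
python3 -c "
from h import *
go(-.030,.0395,-.020,90)
from look import look
look('b5',290,370,190,270,8)"
```

```text
[-76.5  38.3]
time_s: 22.95
eef_pos: [0.5345, 0.0316, -0.0205]
orientation: [-0.001, 0.721, 0.693, 0.001]
contact_force: [-1.7, -1.0, 1.2]
opening: 0.0237
t 22.95 rack [-84.4  39.2] z -20.5 F [-1.7 -1.   1.2] open 0.0237
world d(mm) [54.4 -1.8  0.5] tool shift mm [ 0.4 54.4 -0.6]
turn deg [-0.02 -0.21 -0.04] j [ 0.06  0.46 -0.46  0.65  0.    0.1 ]
```

View pics/b5.png

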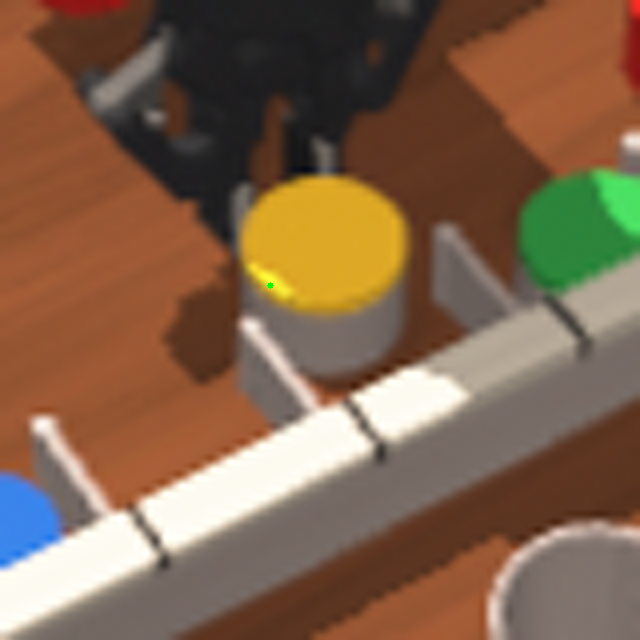

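The tin is centred at the mouth, with its lid at px (330,220) between the two posts. Continuing in.

```bash
python3 -m jog '0 0 0 0 0.006 0 0.28;0 0 0 0 0.006 0 0.28;0 0 0 0 0.006 0 0.28;0 0 0 0 0.006 0 0.28;0 0 0 0 0.006 0 0.28;0 0 0 0 0.006 0 0.28;0 0 0 0 0.005 0 0.28'
python3 -c "
from h import *
go(-.030,.0395,-.020,90)"
```

```text
time_s: 23.88
eef_pos: [0.5794, 0.0298, -0.0205]
orientation: [-0.001, 0.721, 0.693, 0.002]
contact_force: [-1.7, 0.6, -0.2]
opening: 0.0242
t 23.88 rack [-39.5  39.1] z -20.5 F [-1.7  0.6 -0.2] open 0.0242
world d(mm) [ 9.5 -0.   0.5] tool shift mm [ 0.4  9.5 -0.5]
turn deg [ 0.06 -0.21 -0.04] j [ 0.05  0.52 -0.34  0.71  0.    0.09]
```

```bash
python3 -m jog '0 0 0 0 0.004 0 0.28;0 0 0 0 0.003 0 0.28'; python3 -m jog '0 0 0 0 0.002 0 0.28'; python3 -m jog '0 0 0 0 0.002 0 0.28'; python3 -c "
from h import *
go(-.030,.0395,-.020,90)
from look import look
look('b6',300,380,190,270,8)"
```

```text
time_s: 24.12
eef_pos: [0.5869, 0.0295, -0.0205]
orientation: [-0.001, 0.721, 0.693, 0.002]
contact_force: [-1.6, -1.0, 1.3]
opening: 0.0238
time_s: 24.25
eef_pos: [0.5884, 0.0294, -0.0206]
orientation: [-0.001, 0.721, 0.693, 0.001]
contact_force: [-4.5, -0.6, 3.9]
opening: 0.024
time_s: 24.38
eef_pos: [0.5883, 0.0294, -0.0207]
orientation: [-0.003, 0.721, 0.693, -0.0]
contact_force: [-7.1, 0.5, 6.0]
opening: 0.0237
t 24.38 rack [-30.6  39.1] z -20.7 F [-7.1  0.5  6. ] open 0.0237
world d(mm) [0.6 0.4 0.7] tool shift mm [ 0.4  0.5 -0.7]
turn deg [-0.23 -0.22 -0.03] j [ 0.05  0.54 -0.31  0.72  0.    0.09]
```

View pics/b6.png

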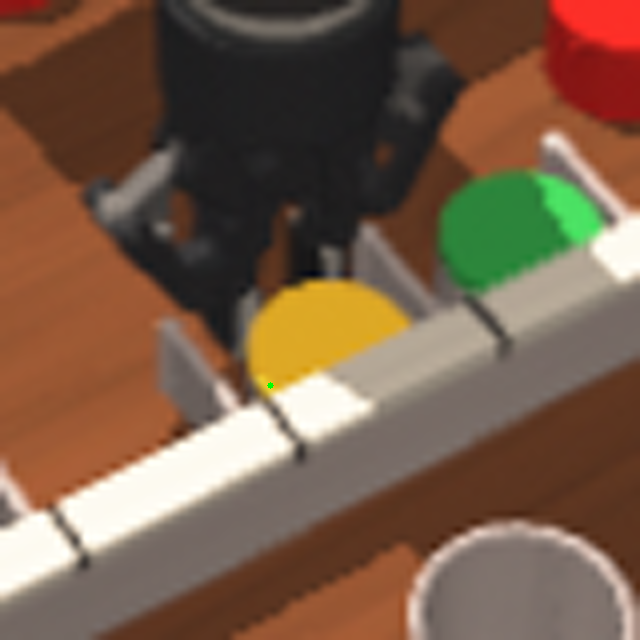

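The tin met the back: the force rose to 7 N at finger x=-30.6, and -30 was predicted. It sits under the rail overhang. Now withdrawing straight back, then up and clear.

```bash
python3 -m jog '0 0 0 0 -0.003 0 0.28;0 0 0 0 -0.01 0 0.28;0 0 0 0 -0.02 0 0.28;0 0 0 0 -0.02 0 0.28;0 0 0 0 0 -0.03 0.28;0 0 0 0 -0.01 -0.05 0.28;0 0 0 0 -0.03 -0.05 0.28;0 0 0 0 -0.05 -0.02 0.28'
python3 -m jog '0 0 0 0 -0.05 0 0.28;0 0 0 0 -0.05 0 0.28;0 0 0 0 0 0 0.28;0 0 0 0 0 0 0.28'
python3 -c "
from h import *
go(-.030,.0395,-.020,90)
from station import get_image
for n in('scene','top'):
  d=get_image(n)
  a=d['pixels'][140:280,230:400,::-1] if n=='top' else d['pixels'][150:290,250:420,::-1]
  cv2.imwrite('pics/f%s.png'%n,cv2.resize(a,None,fx=4.5,fy=4.5,interpolation=cv2.INTER_CUBIC))
  for nm,a,b in(('y',22,35),('g',45,75),('b',100,125),('pink',150,175),('red',0,3)):
   for c,s in blobs(d,a,b,60,80,40):
    P=onz(d,*c,.04)
    if .3<P[0]<.72 and abs(P[1])<.26: print(n,nm,c,s,(w2r(P)*1000).round(1),P[:2].round(3))"
```

```text
time_s: 25.42
eef_pos: [0.4455, 0.0347, 0.1323]
orientation: [0.0, 0.721, 0.693, 0.003]
contact_force: [-0.4, 1.0, 0.8]
opening: 0.0241
time_s: 25.92
eef_pos: [0.3412, 0.0388, 0.1339]
orientation: [0.003, 0.721, 0.693, 0.006]
contact_force: [0.5, -0.1, -0.7]
opening: 0.0241
t 25.93 rack [-277.8   38.8] z 133.9 F [ 0.5 -0.1 -0.7] open 0.0241
world d(mm) [ 247.7   -9.  -153.9] tool shift mm [  0.  245.8 157.2]
turn deg [ 0.75 -0.29 -0.04] j [ 0.11 -0.02 -0.64  0.94  0.    0.15]
scene y [339.4 230.8] [331, 225, 21, 15, 191] [-2.2 39.5] [0.617 0.029]
scene g [363.7 217.9] [355, 211, 21, 16, 226] [ -4.7 119.4] [0.617 0.109]
scene b [285.4 256.2] [276, 249, 22, 17, 263] [  -5.8 -119.3] [ 0.607 -0.13 ]
scene pink [330.1 167.9] [323, 163, 14, 12, 108] [-220.3  147.9] [0.403 0.146]
scene red [299.7 180.2] [290, 170, 20, 22, 353] [-222.9   44.1] [0.396 0.042]
scene red [377.5 193. ] [368, 182, 20, 23, 372] [-59.9 206.5] [0.566 0.198]
top y [313.4 175.1] [304, 167, 20, 18, 290] [ 4.5 39.4] [0.623 0.028]
top g [286.4 175.4] [277, 166, 19, 20, 287] [ -0.5 119.6] [0.622 0.109]
top b [366.4 179.7] [357, 171, 20, 19, 286] [  -1.5 -118.4] [ 0.611 -0.129]
top pink [271.1 245.5] [266, 241, 12, 14, 83] [-210.1  150.6] [0.413 0.148]
top red [252.1 198.2] [243, 189, 19, 20, 300] [-74.3 216.5] [0.552 0.208]
```

View pics/ftop.png

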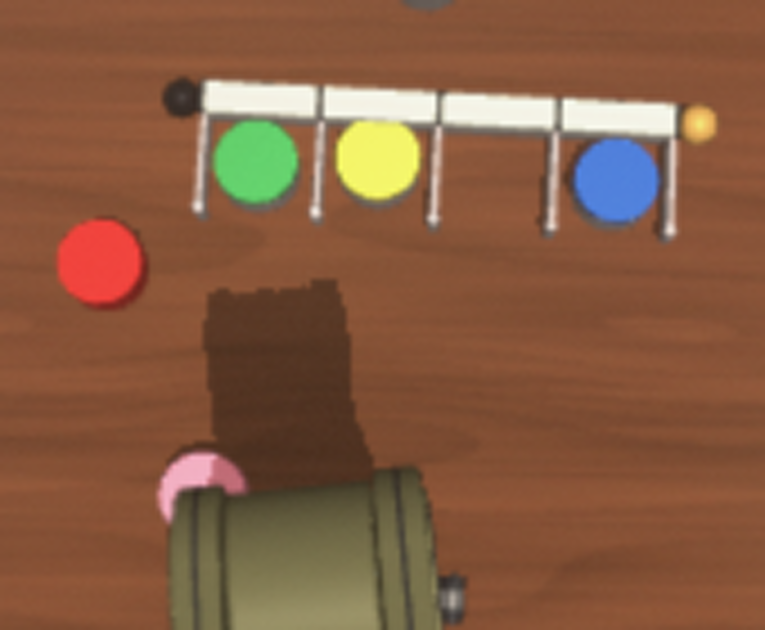

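View pics/fscene.png

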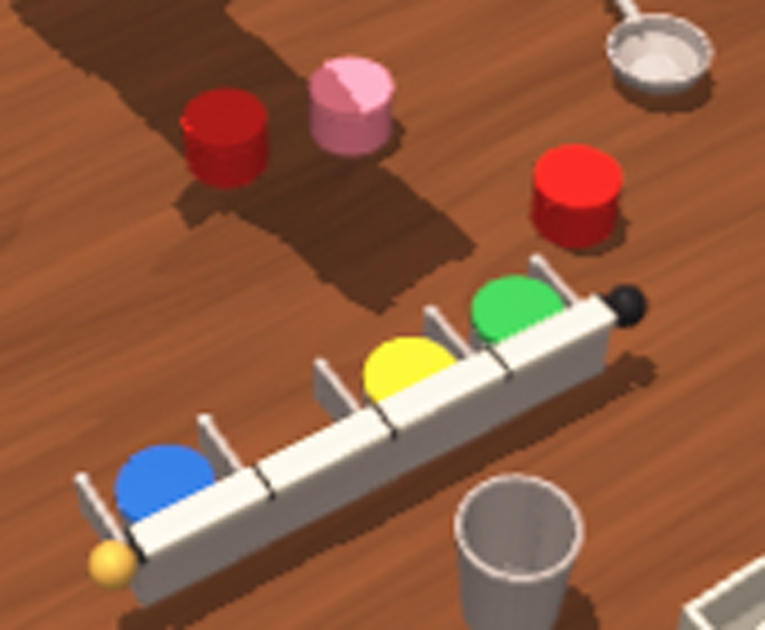

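The yellow tin sits in gap 3 against the back: the top view gives rack (+4.5, +39) with its rear slightly hidden by the rail, and about +6 is expected. The other tins' pixels haven't changed, and the hand is clear. Handing in.

```bash
python3 -c "
from station import ticket;print(ticket.job_done())"
```

```text
the job is handed in; nothing more can be done
None
```

The yellow tin is in the third gap from the brass knob, pushed in until it met the back, and the job is handed in after about 26 s.

- **Counting:** I touched the rail with the shut fingertips over the first, second and third gaps in order, at about 5–9 N each. The rail over the fourth gap was not touched.
- **Pushing:** I used the two part-open fingers as a cradle. One push moved the tin sideways into line, and a second slid it straight into the gap. Contact with the back wall showed as a rise to about 7 N, with the fingers where I expected them. I then drew the hand straight back and up.
- **Last checks:** The top view put the tin at rack (+4.5, +39) mm, against an ideal of (+6, +39). The scene view read x = -2 mm. In both views the overhang hides part of the lid, which pulls the reading low. In the last pictures the green, blue and red tins read as at the start. The pink tin was partly hidden, so its position was not confirmed. I didn't measure the ladle, plate, bottle, tumbler or casserole again, but the hand did not go near them.
- **Disagreement:** The reported tool-tip height was about 35 mm lower than the real fingertips. The pictures showed this, and so did all three touches, which each came at a reading of 25 mm on the 60 mm rail. I corrected for it in the moves that followed.

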